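# Hold the bench grinder's slack eye shield open over a tool bit set to the wheel

## Task

The bench grinder in front of you is off, and the clamp knob of its right-hand eye shield has worked loose, so that shield drops by itself. Lay the steel tool bit flat on the right-hand tool rest and let go of it, square to the wheel and in line with the middle of the wheel, narrow nose right up to the wheel (touching or within a few millimetres). Then lift the right-hand shield 45 degrees from where it has dropped, so that it stands parallel to the left-hand shield, and finish while still holding it there steadily with the gripper, so that I can check how the nose meets the wheel and tighten the knob; do not disturb the bit or the other things on the bench.

Things in the scene. Friction and masses are not known exactly. Their poses are not given: they have to be found in the camera images.
- tool_bit: steel grooving tool bit for a lathe: square bar 16 x 16 mm, 110 mm long, 0.2 kg; its last 20 mm at one end are ground to a narrow nose 8 mm wide (still 16 mm high). Starts lying flat on the bench, right of the grinder, nose roughly away from the robot. Origin: centre of its underside; x axis along the bar towards the nose, z up
- bit_nose (a point): middle of the end face of the tool bit's nose: 55 mm from the bit's origin along its x axis, 8 mm above its underside; axes as the bit's
- grinder: grey double-ended bench grinder nearest the robot (not the one far left), fixed, about 320 mm wide, 250 deep, 245 high. Origin: centre of its foot on the bench; front (rests, shields) faces -x, y along the shaft to the left. Shaft 125 mm up; wheels 150 mm diameter, 25 mm thick, at y = +125 mm (left) and -125 mm (right), motor between. The left-hand shield is tight, stands 30 degrees above level
- tool_rest: right-hand tool rest: fixed flat dark steel plate, 75 mm deep (x), 70 mm wide (y), 6 mm thick, in front of the right-hand wheel. Origin: centre of its top face, 112 mm above the bench. x along the plate towards the wheel, z normal to it. It slopes 8 degrees (0.14 rad), lower away from the wheel. Its line y = 0 is in the wheel's middle plane; its edge stands 4 mm off the wheel
- wheel_face (a point): the point of the right-hand wheel's rim that a tool bit lying correctly on the rest points at: on the wheel's middle plane, at shaft height; in the rest's frame 42 mm towards the wheel and 7 mm above the plate. Axes as the grinder's
- eye_shield (a joint): angle (rad) of the right-hand eye shield about its hinge: 0 where it has dropped (then it slopes 15 degrees below level, from the hinge down towards the robot), growing as its free edge is lifted, up to a stop at 1.3. It weighs 0.22 kg, turns freely and drops from any angle when let go. 45 degrees = 0.785
- shield_hinge (a point): middle of the right-hand shield's hinge line, 215 mm above the bench, straight above the front of the right-hand wheel. Axes turn with the shield: -x runs along the shield from the hinge to its free edge, y along the hinge line to the left
- shield_edge (a point): middle of the right-hand shield's free edge, 78 mm from the hinge line; axes as shield_hinge. The shield is a clear pane in a dark steel frame, 64 mm wide (y) over its two side rails (10 mm thick, from 6 to 76 mm from the hinge line); they can be gripped across their outsides from above. Dropped, the free edge is about 40 mm in front of the wheel and 80 mm above the rest
- screw_tin: bystander: open round tin with screws, 74 mm wide, 45 mm high; origin centre of underside
- stop_block: bystander: short block of wood, 50 x 70 mm, 50 mm high; origin centre of underside
- sanding_block: bystander: brown sanding block, 67 x 112 mm, 36 mm high; origin centre of underside
- oil_can: bystander: oil can with long spout, 79 x 101 mm, 168 mm high; origin centre of underside
Not all that is in view belongs to the job. Leave any orange look-alike of the tool_bit alone.

How it is judged:
On the way, in this order (a step that is already met when the one before it is completed fails the run):
1. the tool bit lies on the right-hand rest, square to the wheel, its nose within 7 mm of the wheel, let go (x of bit_nose in the frame of tool_rest between 0.0354 and 0.05 m and y of bit_nose in the frame of tool_rest between -0.009 and 0.009 m and z of bit_nose in the frame of tool_rest between 0.004 and 0.013 m and angle between the x axis of tool_bit and the x axis of tool_rest, either way round below 0.17 rad and contact force between tool_bit and tool_rest above 0.3 N and contact force between the fingers and tool_bit below 0.05 N and linear speed of tool_bit below 0.02 m/s), for 0.2 s.
2. the right-hand shield is lifted by the gripper to about 45 degrees (value of joint eye_shield between 0.68 and 0.89 rad and contact force between the fingers and eye_shield above 0.5 N), for 0.3 s.
At the end, for the whole second after the job is handed in: The gripper alone holds the right-hand shield still, 45 degrees (within 6) up from where it drops; the tool bit lies released and at rest on the right-hand tool rest, within 10 degrees of square, nose within 7 mm of the wheel and within 9 mm of its middle plane (all of step 1 and all of step 2 and velocity of joint eye_shield between -0.08 and 0.08 rad/s and contact force between tool_bit and eye_shield below 0.05 N); the arm keeps its last pose, push and grip.
It fails at once if a bystander (tin, wood block, sanding block, oil can) is pushed more than 30 mm from its place (distance of any of screw_tin, stop_block, sanding_block, oil_can from where it was at the start of the episode above 0.03 m).
It also fails if it takes over 58 s, if anything falls off the work surface, if the arm or the gripper's body presses on something with over 40 N, if the wrist force passes 120 N, or if a joint passes its speed limit or range.

## Robot

A 6-joint arm with a two-finger parallel gripper is mounted at the origin on a cart in front of the work surface, level with it; the furniture and walls round the work are solid. World frame = base frame: x ahead of the robot, y to its left, z up, the work surface at z = 0. Lengths are in m, angles in rad, forces in N, time in s.
With the tool pointing down it reaches from about 0.35 to 0.85 m from the base axis. Payload 8.1 kg.
Tool frame: the origin (TCP) lies at the very end of the fingers, on their centre line; the grasp point (between the pads) lies 19 mm behind it; z points along the fingers, y is the line along which they close (so a half turn about z gives the same grasp; the last joint's range is limited). The gripper opens to 93 mm and grips with 3 to 60 N. Pads are 15 mm wide; open, the fingers measure 128 mm over their backs; the gripper's body (75 mm by 188 mm) begins 65 mm behind the grasp point.
Start: joints at [-1.371, 0.13, 1.488, -0, 1.523, -0.085], TCP at [0.169, -0.576, 0.219] pointing down, gripper open.
Joint ranges: [-2.96, 2.96], [-0.89, 2.26], [0.02, 2.5], [-1.34, 4.48], [0, 2.73], [-2.66, 2.66]. Speed limits (rad/s): [2.39, 2.39, 2.79, 3.14, 3.14, 3.14].

## Interface

Orientations are given as a rotation vector (axis times angle).
In Python, from plant import monitor, eyes, ticket gives the robot as it stands.
- The arm moves only by the tool arm_command, never from a script. Its argument "deltas" is a list that holds one entry, the list of rows, each a list of 6 numbers: the shift along the world's x, y, z in cm, then the turn, a rotation vector about the world's x, y, z in degrees. In form: [[[tx, ty, tz, rx, ry, rz], ...]]. A call has 1 to 12 rows; each row shifts and turns the commanded pose from where the row before left it; what a row does not reach is not made up. A row lasts 1/12 s, in which the tool goes at most 41.7 mm and 7.16 degrees, less where a joint would pass 70% of its speed; a pose out of reach is approached as far as the arm can. A call is refused whole if a number of a shift passes 4.17 or a number of a turn 7.16, either way. A call with a gripper value outside its range is refused whole. "gripper" is the opening, from -1 (shut) to 1 (fully open), set as the call begins (left out, the last holds). The fingers move at their own pace and stop on an object; "squeeze" is the grip in N (left out, the last holds). Time passes only in rows, so rows that do not move let the fingers close. It gives the time, the measured TCP pose, the force, the opening and the grip force at its end, in the units of the state.
- monitor.read_state(): the state, without advancing time (a new reading comes with each control period).
- eyes.read_camera(name): name is "scene" or "top" or "wrist"; returns the picture (384x512x3 uint8, blue, green, red); there is no depth.
- eyes.camera_model(name): a dict with "fx", "fy", "cx", "cy" (pixels), "k1" (the pictures are not rectified: a ray, as slopes to the right and down, at radius r is drawn at 1 + k1 r^2 times it, then the intrinsics apply), "rvec" (rotation vector, rad) and "tvec" (3), from world to camera coordinates, as OpenCV has them. Camera axes: x right, y down, z forward; pixel columns grow to the right and rows downward; lengths in m; the calibration is good to about 2 mm. A picture is of the moment at which its call begins: read the wrist's pose just before it. camera_model takes no time and is no camera call; for the wrist camera it gives the pose at the moment of the call.
- ticket.close_job(): hands the job in; it is judged then, once.
The state is a dict: "t": time; "q": joint angles; "dq": joint speeds; "joint_torque": joint torques, N m; "tool_pos": TCP position; "orientation": TCP orientation; "force": force on the tool from outside, world axes, zero at the start; "wrist_torque": the same for the moment, N m; "opening": finger opening in m; "gripper_force": force on a finger pad.
Only numpy, scipy, OpenCV 4.12 (cv2) and the standard library are available. Lean on these libraries where they do the work, as an engineer would, in place of code of your own. Each camera call takes 0.05 s, during which the arm holds its last target. There are 200 camera calls.

## Working session

There is one attempt and no reset: what is moved stays moved. The work goes in short steps, Python scripts to look and compute and a tool call to move; the robot and the scene stay as the last step left them, time stands still between calls to the robot, and variables do not carry over. Pictures are saved under pics/ and viewed, at most 10 in all, crops included, and the job is handed in when it is done.

Besides the shell and the picture viewer there is one more tool, called after "Emit:" by a JSON object that holds its "method" and its "body", one argument or row to a line. arm_command: Moves the arm, as the interface text tells. Its arguments: {"type":"object","properties":{"deltas":{"type":"array"},"gripper":{"type":"number"},"squeeze":{"type":"number"}},"required":["deltas"]}

```bash
mkdir -p pics; ls; python3 - <<'E'
from plant import monitor, eyes
import cv2
for n in ("scene","top","wrist"):
    im=eyes.read_camera(n); cv2.imwrite(f"pics/{n}0.png",im)
    m=eyes.camera_model(n); print(n,{k:(v if not hasattr(v,'tolist') else v.tolist()) for k,v in m.items()})
print(monitor.read_state())
a=cv2.imread("pics/scene0.png");b=cv2.imread("pics/top0.png")
E
```

```text
pics
scene {'fx': 383.02579037959, 'fy': 383.02579037959, 'cx': 270.9334405311421, 'cy': 186.29140055633084, 'k1': 0.029228365908413028, 'rvec': [0.9748029150565154, -2.3771440648202247, 1.1529324930855782], 'tvec': [0.4599223197350114, 0.26325826958339504, 0.9303819785832269]}
top {'fx': 384.5617744098667, 'fy': 384.5617744098667, 'cx': 257.0652216790485, 'cy': 189.3268578644171, 'k1': -0.06715294425786336, 'rvec': [2.1619973656576374, -2.1090682528697835, 0.1446844013152413], 'tvec': [0.15864535708566618, 0.5314941117798156, 1.2178100876687938]}
wrist {'fx': 279.6402533208069, 'fy': 279.6402533208069, 'cx': 255.5290528501323, 'cy': 186.47388799420736, 'k1': -0.06951422000792268, 'rvec': [-2.3555878092291977, 1.7654637614964932, 0.21587902524983313], 'tvec': [-0.5988423355804635, -0.027328055714793697, 0.38925167156058704]}
{'t': 0.15, 'q': array([-1.37138512e+00,  1.31003173e-01,  1.48901036e+00,  8.63423847e-06,
        1.52301352e+00, -8.54228153e-02]), 'dq': array([ 5.10571635e-04, -2.64791879e-03, -3.42655085e-03, -4.18265743e-04,
        3.12912498e-05,  1.60701472e-03]), 'joint_torque': array([ 2.13993549e-04, -5.60478580e+01, -4.92334449e+01,  7.68259680e-02,
        3.06796725e-02, -5.94684570e-05]), 'tool_pos': array([ 0.16852353, -0.5753921 ,  0.21782948]), 'orientation': array([-3.10836865e+00, -4.45701329e-01,  1.14770189e-04]), 'force': array([-0.01743491,  0.69488477, -0.62240651]), 'wrist_torque': array([ 0.03539133, -0.02846143, -0.04281477]), 'gripper_force': 0.0, 'opening': 0.0928304762545281}
```

View pics/scene0.png

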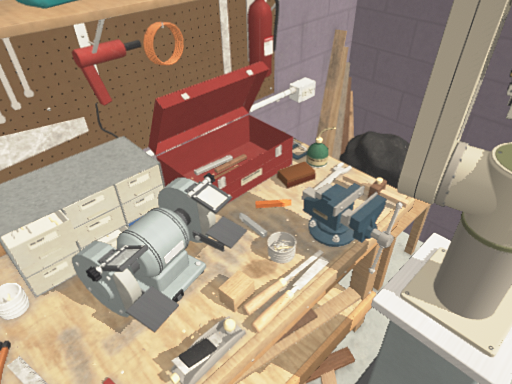

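View pics/top0.png

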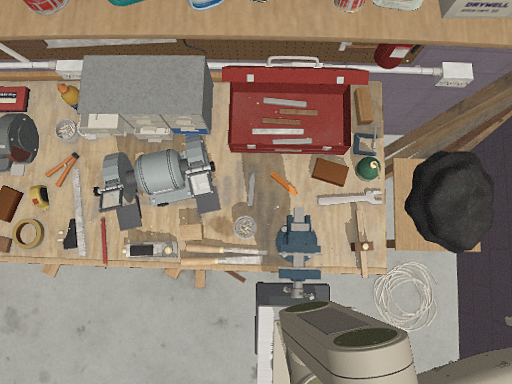

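The scene view shows the grinder at about (150,250), its right shield near (210,198), and the rest near (222,232). The tool bit is at (253,223), the tin at (282,247) and the orange decoy at (272,203). In the top view the bit is at (251,188), the tin at (245,227), and the right rest and shield at about (203,190).

```bash
python3 - <<'E'
import cv2,numpy as np
b=cv2.imread("pics/top0.png")[125:250,85:285]; a=cv2.imread("pics/scene0.png")[165:320,70:310]
cv2.imwrite("pics/topc.png",cv2.resize(b,None,fx=4,fy=4,interpolation=cv2.INTER_CUBIC))
cv2.imwrite("pics/scenec.png",cv2.resize(a,None,fx=3.3,fy=3.3,interpolation=cv2.INTER_CUBIC))
E
```

```text
(no output)
```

View pics/topc.png

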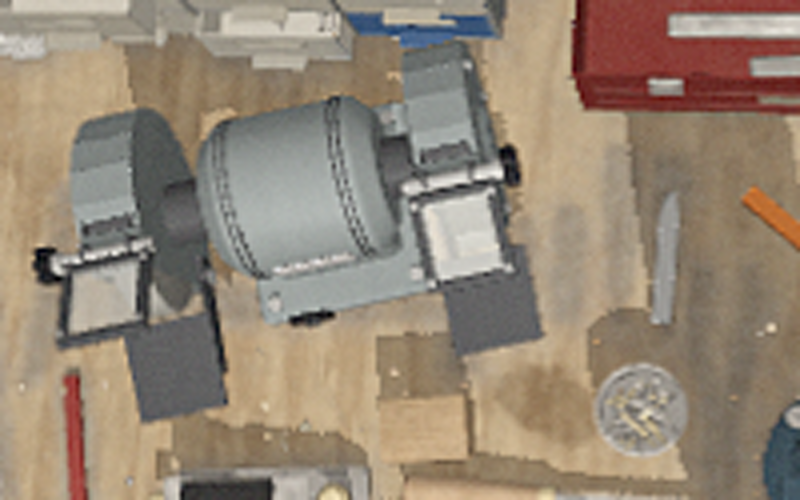

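View pics/scenec.png

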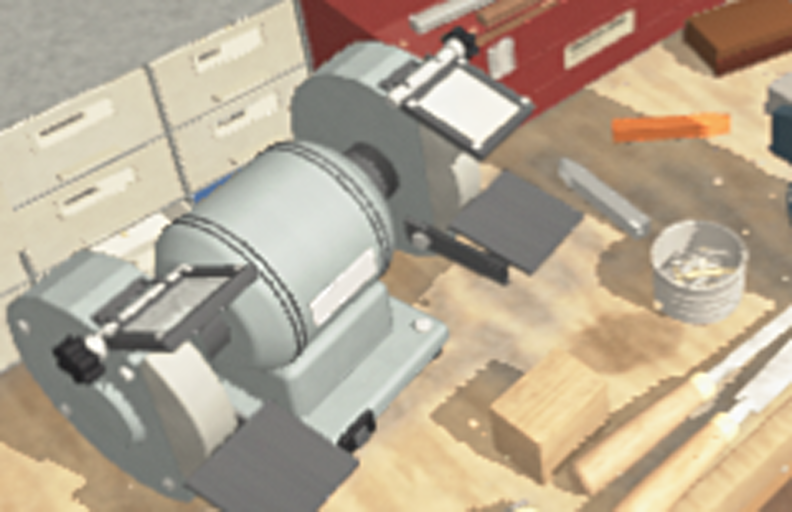

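The top crop shows the right rest's front corners at (460,356) and (543,335), and the shield's free edge running from (428,285) to (515,270). The bit runs from its tail at (660,322) to its nose at (670,195). The scene crop shows rest corners at (502,172), (583,213) and (530,272).

```bash
cat > h.py <<'E'
import numpy as np, cv2
from scipy.spatial.transform import Rotation as R
from scipy.optimize import least_squares
from plant import eyes, monitor
def proj(m,P):
    c=R.from_rotvec(m["rvec"]).apply(np.atleast_2d(P))+m["tvec"]; s=c[:,:2]/c[:,2:]
    s=s*(1+m["k1"]*(s**2).sum(1,keepdims=True)); return s*[m["fx"],m["fy"]]+[m["cx"],m["cy"]]
def ray(m,uv,z):
    s=(np.atleast_2d(uv)-[m["cx"],m["cy"]])/[m["fx"],m["fy"]]; u=s.copy()
    for _ in range(8): u=s/(1+m["k1"]*(u**2).sum(1,keepdims=True))
    Rm=R.from_rotvec(m["rvec"]).inv(); o=Rm.apply(-np.asarray(m["tvec"])); d=Rm.apply(np.c_[u,np.ones(len(u))])
    return o+d*((z-o[2])/d[:,2:])
c8,s8=np.cos(np.radians(8)),np.sin(np.radians(8))
RO=np.array([-75-42*c8+7*s8,-125,125-42*s8-7*c8])/1e3
def restp(x,y,z=0,side=-1): return RO*[1,-side,1]*[1,1,1]+np.array([x*c8-z*s8,y,x*s8+z*c8]) if side==-1 else RO*[1,-1,1]+np.array([x*c8-z*s8,y,x*s8+z*c8])
def shp(d,y,ang=0,hx=-.040,z=0):
    a=np.radians(ang-15); return np.array([hx-d*np.cos(a)-z*-np.sin(a)*-1,-.125+y,.215+d*np.sin(a)+z*np.cos(a)])
def g2w(p,P): c,s=np.cos(p[2]),np.sin(p[2]); P=np.atleast_2d(P); return np.c_[p[0]+c*P[:,0]-s*P[:,1],p[1]+s*P[:,0]+c*P[:,1],P[:,2]]
E
sed -i 's/^def restp.*/def restp(x,y,z=0,side=-1): return RO*[1,-side,1]+np.array([x*c8-z*s8,y,x*s8+z*c8])/' h.py
python3 - <<'E'
from h import *
mt,ms=eyes.camera_model("top"),eyes.camera_model("scene")
T=lambda *q:(np.array(q)+.5)/4-.5+[85,125]
S=lambda *q:(np.array(q)+.5)/3.3-.5+[70,165]
h=.0375;w=.035
RP=lambda a,b:restp(a,b,0)
obs=[(mt,T(460,356),RP(-h,w)),(mt,T(543,335),RP(-h,-w)),
(mt,T(143,421),restp(-h,w,0,1)),(mt,T(228,405),restp(-h,-w,0,1)),(mt,T(210,315),restp(h,-w,0,1)),
(ms,S(502,172),RP(h,-w)),(ms,S(583,213),RP(-h,-w)),(ms,S(530,272),RP(-h,w)),
(ms,S(275,403),restp(h,-w,0,1)),(ms,S(357,462),restp(-h,-w,0,1))]
sh=[(mt,T(428,285),(.078,.032)),(mt,T(515,270),(.078,-.032))]
print([ray(mt,T(q),.016).round(3).tolist() for q in [(660,322),(670,195)]],[ray(ms,S(q),.016).round(3).tolist() for q in [(563,163),(642,228)]])
def f(p): return np.concatenate([(proj(m,g2w(p,P))-uv).ravel() for m,uv,P in obs])
r=least_squares(f,[.6,.25,.1],loss='soft_l1'); print(r.x.round(4), f(r.x).reshape(-1,2).round(1).tolist())
for hx in(-.05,-.04,-.03): print(hx,[(proj(m,g2w(r.x,shp(*d,hx=hx)))-uv).round(1).tolist() for m,uv,d in sh])
print("rest",g2w(r.x,RP(0,0)),"wf",g2w(r.x,RP(.042,0)),"edge",g2w(r.x,shp(.078,0)))
tin=ray(mt,T(642,410),.045);print("tin",tin,"wood",ray(mt,T(423,425),.05))
E
```

```text
[[[0.478, 0.196, 0.016]], [[0.585, 0.19, 0.016]]] [[[0.581, 0.194, 0.016]], [[0.473, 0.201, 0.016]]]
[0.5622 0.475  0.2464] [[-1.5, 0.4], [-0.1, 0.7], [-0.9, 1.7], [-0.3, 0.8], [-1.0, -0.4], [0.1, -1.6], [0.2, -0.6], [-0.0, -0.4], [-2.0, -1.6], [1.2, -1.1]]
-0.05 [[[0.6, 6.0]], [[0.6, 4.8]]]
-0.04 [[[-0.1, 2.6]], [[-0.1, 1.5]]]
-0.03 [[[-0.8, -0.8]], [[-0.8, -1.9]]]
rest [[0.48059709 0.32553306 0.11222285]] wf [[0.52093192 0.33567871 0.11806812]] edge [[0.48086362 0.3256001  0.19481211]]
tin [[0.40285463 0.20696501 0.045     ]] wood [[0.38590665 0.38252022 0.05      ]]
```

The fit is consistent: residuals are about 1–2 px and the bit measures 108 mm long. I'll move over the bit at a safe height and refine with the wrist camera.

Emit:
{"method": "arm_command", "body": {
  "deltas": [
    [[2.4,2.0,0.8,0,0,0],[2.4,2.0,0.8,0,0,0],[2.4,2.0,0.8,0,0,0],[2.4,2.0,0.8,0,0,0],[2.4,2.0,0.8,0,0,0],[2.4,2.0,0.8,0,0,0],[2.4,2.0,0.8,0,0,0],[2.4,2.0,0.8,0,0,0],[2.4,2.0,0.8,0,0,0],[2.4,2.0,0.8,0,0,0],[2.4,2.0,0.8,0,0,0],[2.4,2.0,0.8,0,0,0]]
  ]
}}

```text
t: 1.15
tool_pos: [0.4575, -0.3345, 0.3148]
orientation: [-3.109, -0.446, 0.0]
force: [-0.3, 0.3, 0.7]
opening: 0.093
gripper_force: 0.0
```

Emit:
{"method": "arm_command", "body": {
  "deltas": [
    [[0,3.9,0,0,0,-1.6],[0,3.9,0,0,0,-1.6],[0,3.9,0,0,0,-1.6],[0,3.9,0,0,0,-1.6],[0,3.9,0,0,0,-1.6],[0,3.9,0,0,0,-1.6],[0,3.9,0,0,0,-1.6],[0,3.9,0,0,0,-1.6],[0,3.9,0,0,0,-1.6],[0,3.9,0,0,0,-1.6],[0,3.9,0,0,0,-1.6],[0,3.9,0,0,0,-1.6]]
  ]
}}

```text
t: 2.15
tool_pos: [0.456, 0.1341, 0.3146]
orientation: [-3.141, 0.081, -0.0]
force: [0.6, -0.5, 0.3]
opening: 0.0929
gripper_force: 0.0
```

Emit:
{"method": "arm_command", "body": {
  "deltas": [
    [[0.8,1.2,-1,0,0,0],[0.8,1.2,-1,0,0,0],[0.8,1.2,-1,0,0,0],[0,0,0,0,0,0],[0,0,0,0,0,0]]
  ],
  "gripper": 0.0
}}

```text
t: 2.57
tool_pos: [0.4799, 0.1683, 0.2836]
orientation: [3.14, -0.077, -0.004]
force: [-0.8, -0.1, -0.1]
opening: 0.0645
gripper_force: 0.0
```

```bash
python3 - <<'E'
from h import *
s=monitor.read_state(); m=eyes.camera_model("wrist"); im=eyes.read_camera("wrist"); cv2.imwrite("pics/w1.png",im); np.savez("w1.npz",**m)
print(s["t"],s["tool_pos"],s["q"].round(2),R.from_rotvec(s["orientation"]).as_matrix().round(3),s["opening"])
Rm=R.from_rotvec(m["rvec"]).inv();print("cam",Rm.apply(-np.asarray(m["tvec"])),Rm.apply([0,0,1]))
print(proj(m,[[.529,.195,.016],[.48,.325,.112]]))
E
```

```text
2.5667 [0.47993846 0.16826715 0.28362628] [ 0.24 -0.13  1.64 -0.    1.64  1.86] [[ 0.999 -0.049 -0.002]
 [-0.049 -0.999 -0.001]
 [-0.002  0.001 -1.   ]] 0.06450581302345643
cam [0.54571471 0.16504038 0.44858488] [-0.24001021  0.01240563 -0.97069109]
[[236.54575509 129.76861397]
 [130.4412493  178.90000788]]
```

View pics/w1.png

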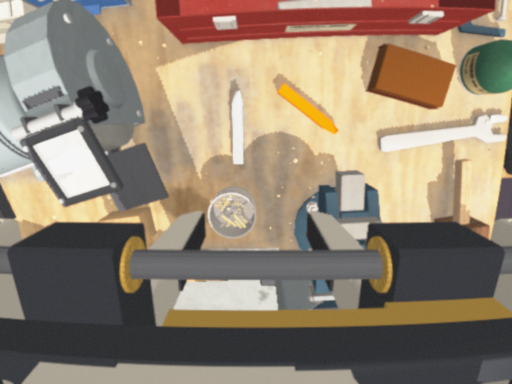

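The wrist view shows the bit from its nose tip at (237,82) to its tail at (238,164). The right rest's corners are at (153,143), (168,195) and (119,210), and the tin is at (232,212). Next I'll refine the bit and the grinder.

```bash
python3 - <<'E'
from h import *
im=cv2.imread("pics/w1.png"); m=dict(np.load("w1.npz")); mt,ms=eyes.camera_model("top"),eyes.camera_model("scene")
roi=im[70:175,222:255].astype(int); sat=roi.max(2)-roi.min(2)
mask=((sat<40)&(roi.min(2)>120)).astype(np.uint8)
n,l,st,_=cv2.connectedComponentsWithStats(mask); k=1+st[1:,4].argmax(); mask=(l==k)
for y in range(0,105,6): xs=np.where(mask[y])[0]; print(y+70,(xs.min()+222,xs.max()+222) if len(xs) else None,end=' ')
v,u=np.where(mask); print(v.min()+70,v.max()+70)
W=ray(m,np.c_[u+222,v+70],.016)[:,:2]; c=W.mean(0);_,_,V=np.linalg.svd(W-c,full_matrices=False);d=V[0]*np.sign(V[0][0]); t=(W-c)@d
print("bit c",c,"yaw",np.degrees(np.arctan2(d[1],d[0])),"ends",c+d*t.min(),c+d*t.max(),"L",np.ptp(t),"mid",c+d*(t.min()+t.max())/2)
T=lambda *q:(np.array(q)+.5)/4-.5+[85,125]
S=lambda *q:(np.array(q)+.5)/3.3-.5+[70,165]
h=.0375;w=.035;RP=restp
obs=[(mt,T(460,356),RP(-h,w)),(mt,T(543,335),RP(-h,-w)),
(ms,S(502,172),RP(h,-w)),(ms,S(583,213),RP(-h,-w)),(ms,S(530,272),RP(-h,w)),
(m,[153,143],RP(h,-w)),(m,[168,195],RP(-h,-w)),(m,[119,210],RP(-h,w)),]
f=lambda p: np.concatenate([(proj(a,g2w(p,P))-uv).ravel() for a,uv,P in obs])
r=least_squares(f,[.56,.475,.24],loss='soft_l1');print(r.x.round(4),f(r.x).reshape(-1,2).round(1).tolist())
for hx in(-.04,-.033):
  for a,uv,d in [(mt,T(428,285),(.078,.032)),(mt,T(515,270),(.078,-.032)),(m,[67,206],(.078,.032)),(m,[120,185],(.078,-.032))]: print(hx,(proj(a,g2w(r.x,shp(*d,hx=hx)))-uv).round(1),end=' ')
print("rest",g2w(r.x,RP(0,0)),"wf",g2w(r.x,RP(.042,0,.007)))
E
```

```text
70 None 76 None 82 (np.int64(231), np.int64(235)) 88 (np.int64(231), np.int64(238)) 94 (np.int64(232), np.int64(241)) 100 (np.int64(231), np.int64(242)) 106 (np.int64(231), np.int64(242)) 112 (np.int64(231), np.int64(242)) 118 (np.int64(231), np.int64(243)) 124 (np.int64(231), np.int64(243)) 130 (np.int64(232), np.int64(243)) 136 (np.int64(232), np.int64(243)) 142 (np.int64(232), np.int64(243)) 148 (np.int64(232), np.int64(243)) 154 (np.int64(233), np.int64(243)) 160 (np.int64(233), np.int64(244)) 166 None 172 None 80 164
bit c [0.53551799 0.19390679] yaw -1.3471615004483743 ends [0.47604608 0.19530538] [0.60137222 0.19235812] L 0.125360782902864 mid [0.53870915 0.19383175]
[0.5685 0.4699 0.2121] [[-1.3, -0.2], [0.3, 0.8], [1.1, -2.4], [0.6, -0.7], [-0.4, -1.0], [-7.4, -1.6], [0.5, 2.1], [-0.1, 0.3]]
-0.04 [[0.6 1.8]] -0.04 [[0.7 1.5]] -0.04 [[-0.4 -2.8]] -0.04 [[5.1 1.9]] -0.033 [[ 0.2 -0.5]] -0.033 [[ 0.3 -0.9]] -0.033 [[-3.2 -9.4]] -0.033 [[ 2.4 -5.1]] rest [[0.48174554 0.32333236 0.11222285]] wf [[0.52145215 0.33188396 0.125     ]]
```

```bash
python3 - <<'E'
import cv2
im=cv2.imread("pics/w1.png")[70:220,5:265]
cv2.imwrite("pics/w1c.png",cv2.resize(im,None,fx=3,fy=3,interpolation=cv2.INTER_CUBIC))
E
```

```text
(no output)
```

View pics/w1c.png

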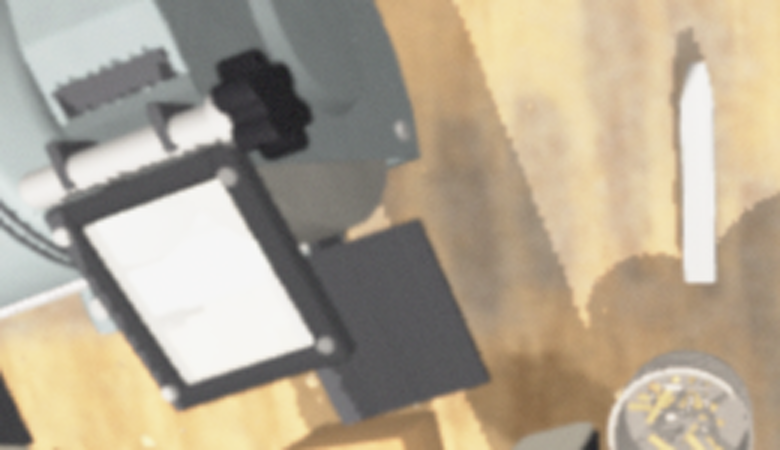

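The crop shows the bit's tail corners at (684,283) and (716,283), and its nose tip at (690–708,62). The rest corners are at (418,219), (490,380) and (357,423), and the shield's free corners at (178,409) and (352,354).

```bash
python3 - <<'E'
from h import *
m=dict(np.load("w1.npz")); mt,ms=eyes.camera_model("top"),eyes.camera_model("scene")
T=lambda *q:(np.array(q)+.5)/4-.5+[85,125]
S=lambda *q:(np.array(q)+.5)/3.3-.5+[70,165]
Wc=lambda *q:(np.array(q)+.5)/3-.5+[5,70]
b=ray(m,np.array([Wc(684,283),Wc(716,283),Wc(680,100),Wc(713,100),Wc(698,62)]),.016)[:,:2]
tail=(b[0]+b[1])/2;mid=(b[2]+b[3])/2
print("tail",tail,"w",np.hypot(*(b[0]-b[1])),"nose",b[4],"L",np.hypot(*(b[4]-tail)),"yaw",[np.degrees(np.arctan2(*(q-tail)[::-1])) for q in(mid,b[4])])
h=.0375;w=.035;RP=restp
obs=[(mt,T(460,356),RP(-h,w)),(mt,T(543,335),RP(-h,-w)),
(ms,S(502,172),RP(h,-w)),(ms,S(583,213),RP(-h,-w)),(ms,S(530,272),RP(-h,w)),
(m,Wc(418,219),RP(h,-w)),(m,Wc(490,380),RP(-h,-w)),(m,Wc(357,423),RP(-h,w)),]
shs=[(mt,T(428,285),(.078,.032)),(mt,T(515,270),(.078,-.032)),(m,Wc(178,409),(.078,.032)),(m,Wc(352,354),(.078,-.032))]
def f(p,full=True):
  a=[(proj(c,g2w(p,P))-uv).ravel() for c,uv,P in obs]
  a+=[(proj(c,g2w(p,shp(*d,hx=p[3])))-uv).ravel() for c,uv,d in shs]
  return np.concatenate(a)
r=least_squares(f,[.56,.475,.24,-.04],loss='soft_l1');print(r.x.round(4),f(r.x).reshape(-1,2).round(1).tolist())
wo=[(c,u,P) for c,u,P in obs if c is m]
r2=least_squares(lambda p:np.concatenate([(proj(c,g2w(p,P))-uv).ravel() for c,uv,P in wo]),[.56,.475,.24]);print("wrist only",r2.x.round(4))
for q in(r,r2): print("rest",g2w(q.x,RP(0,0)),"wf",g2w(q.x,RP(.042,0,.007)))
np.save("g.npy",r.x)
E
```

```text
tail [0.47627677 0.19614432] w 0.016689368004422698 nose [0.58654422 0.19017146] L 0.11042910138943147 yaw [np.float64(-2.5403207840794493), np.float64(-3.1005124469193888)]
[ 0.5615  0.4751  0.2502 -0.0396] [[-1.4, 0.5], [-0.0, 0.7], [0.1, -1.6], [0.3, -0.6], [0.1, -0.4], [-1.3, -0.8], [-0.2, 0.6], [-4.7, 1.3], [-0.1, 2.6], [-0.1, 1.4], [1.4, -0.6], [0.6, -0.9]]
wrist only [0.5587 0.4739 0.2682]
rest [[0.4804092  0.3253356  0.11222285]] wf [[0.51976161 0.33539206 0.125     ]]
rest [[0.48034299 0.32277692 0.11222285]] wf [[0.51950778 0.33354092 0.125     ]]
```

Emit:
{"method": "arm_command", "body": {
  "deltas": [
    [[0.3,0.3,-1.9,0,0,0],[0.3,0.3,-1.9,0,0,0],[0.3,0.3,-1.9,0,0,0],[0.3,0.3,-1.9,0,0,0],[0.3,0.3,-1.9,0,0,0],[0.3,0.3,-1.9,0,0,0],[0.3,0.3,-1.9,0,0,0],[0.3,0.3,-1.9,0,0,0],[0.1,0.2,-1.9,0,0,0],[0,0,-1.9,0,0,0],[0,0,-1.9,0,0,0],[0,0,-1.5,0,0,0]]
  ]
}}

```text
t: 3.62
tool_pos: [0.5057, 0.1931, 0.0603]
orientation: [3.14, -0.081, 0.0]
force: [-0.1, -0.3, 0.4]
opening: 0.0464
gripper_force: 0.0
```

Emit:
{"method": "arm_command", "body": {
  "deltas": [
    [[0,0,-1,0,0,0],[0,0,-1,0,0,0],[0,0,-1,0,0,0],[0,0,-0.9,0,0,0],[0,0,-0.8,0,0,0],[0,0,-0.4,0,0,0],[0,0,0,0,0,0],[0,0,0,0,0,0]]
  ]
}}

```text
t: 4.28
tool_pos: [0.5056, 0.1942, 0.0097]
orientation: [3.141, -0.079, -0.0]
force: [0.3, -0.1, 0.1]
opening: 0.0464
gripper_force: 0.0
```

Emit:
{"method": "arm_command", "body": {
  "deltas": [
    [[0,0,-0.3,0,0,0],[0,0,-0.3,0,0,0],[0,0,0,0,0,0]]
  ]
}}

```text
t: 4.53
tool_pos: [0.5055, 0.1942, 0.0033]
orientation: [3.141, -0.079, -0.0]
force: [-0.3, 0.3, 0.3]
opening: 0.0468
gripper_force: 0.0
```

Emit:
{"method": "arm_command", "body": {
  "deltas": [
    [[0,0,0,0,0,0],[0,0,0,0,0,0],[0,0,0,0,0,0],[0,0,0,0,0,0],[0,0,0,0,0,0],[0,0,0,0,0,0],[0,0,0,0,0,0],[0,0,0,0,0,0]]
  ],
  "gripper": -1,
  "squeeze": 45
}}

```text
t: 5.2
tool_pos: [0.5057, 0.1942, 0.0037]
orientation: [-3.14, 0.079, -0.0]
force: [-1.0, 0.5, 0.2]
opening: 0.0153
gripper_force: 45.0
```

```bash
python3 - <<'E'
from h import *
g=np.load("g.npy")
for n in [(-.13,0,.045),(-.0507,0,.0287),(-.0507,0,.0057),(-.0437,0,.0037)]: print(n,g2w(g,restp(*n)).round(4))
E
```

```text
(-0.13, 0, 0.045) [[0.3496 0.2919 0.1387]]
(-0.0507, 0, 0.0287) [[0.4279 0.3119 0.1336]]
(-0.0507, 0, 0.0057) [[0.431  0.3127 0.1108]]
(-0.0437, 0, 0.0037) [[0.438  0.3145 0.1098]]
```

Emit:
{"method": "arm_command", "body": {
  "deltas": [
    [[0,0,0.5,0,0,0],[0,0,1.0,0,0,0],[0,0,1.5,0,0,0],[0,0,1.5,0,0,0],[0,0,1.5,0,0,0],[0,0,1.5,0,0,0],[0,0,1.5,0,0,0],[0,0,1.5,0,0,0],[0,0,1.5,0,0,0],[0,0,1.5,0,0,0],[0,0,1.0,0,0,0],[0,0,0.5,0,0,0]]
  ]
}}

```text
t: 6.2
tool_pos: [0.5064, 0.1944, 0.1559]
orientation: [-3.14, 0.079, -0.004]
force: [1.1, 0.7, -2.7]
opening: 0.0158
gripper_force: 45.0
```

Emit:
{"method": "arm_command", "body": {
  "deltas": [
    [[-1.4,0.5,0,0,0,1.5],[-1.4,0.7,0,0,0,1.5],[-1.4,0.9,0,0,0,1.5],[-1.4,0.9,0,0,0,1.5],[-1.4,1.0,0,0,0,1.5],[-1.4,1.0,0,0,0,1.5],[-1.4,1.0,0,0,0,1.5],[-1.3,1.0,0,0,0,1.5],[-1.2,1.0,0,0,0,1.5],[-0.7,1.0,0,0,0,1.5],[-0.4,0.8,0,0,0,1.2],[-0.2,0.5,0,0,0,1.0]]
  ]
}}

```text
t: 7.2
tool_pos: [0.3689, 0.2978, 0.1534]
orientation: [3.117, 0.395, -0.001]
force: [0.3, -0.5, -2.7]
opening: 0.0155
gripper_force: 45.0
```

Emit:
{"method": "arm_command", "body": {
  "deltas": [
    [[0,0,0,0.4,-1.55,0],[0,0,-0.2,0.4,-1.55,0],[0,0,-0.4,0.4,-1.55,0],[0,0,-0.4,0.4,-1.55,0],[0,0,-0.4,0.4,-1.55,0],[0,0,-0.4,0,0,0],[0,0,0,0,0,0],[0,0,0,0,0,0]]
  ]
}}

```text
t: 7.87
tool_pos: [0.3696, 0.297, 0.1354]
orientation: [-3.093, -0.388, -0.214]
force: [0.8, -0.0, -1.7]
opening: 0.0151
gripper_force: 45.0
```

```bash
cat > st.py <<'E'
from h import *
g=np.load("g.npy"); s=monitor.read_state(); q=s["tool_pos"]; c,si=np.cos(g[2]),np.sin(g[2])
d=np.array([c*(q[0]-g[0])+si*(q[1]-g[1]),-si*(q[0]-g[0])+c*(q[1]-g[1]),q[2]])-RO
r=np.array([d[0]*c8+d[2]*s8,d[1],-d[0]*s8+d[2]*c8])
M=R.from_rotvec(s["orientation"]).as_matrix(); A=np.array([[c,-si,0],[si,c,0],[0,0,1]])@np.array([[c8,0,-s8],[0,1,0],[s8,0,c8]])
print("t",s["t"],"tcp",q.round(4),"rest frame",r.round(4),"q",s["q"].round(2)); print("rotvec vs rest deg",np.degrees(R.from_matrix(M@np.diag([1,-1,-1])@A.T).as_rotvec()).round(2),"tool x",M[:,0].round(3))
E
python3 - <<'E'
import st
from h import *
im=eyes.read_camera("wrist");np.savez("w2.npz",**eyes.camera_model("wrist")); cv2.imwrite("pics/w2.png",im)
E
```

```text
t 7.8667 tcp [0.3696 0.297  0.1354] rest frame [-1.10e-01 -1.00e-04  3.89e-02] q [ 0.61 -0.3   2.05 -0.05  1.26  1.94]
rotvec vs rest deg [-0.01  0.07 -0.02] tool x [0.96  0.245 0.138]
```

View pics/w2.png

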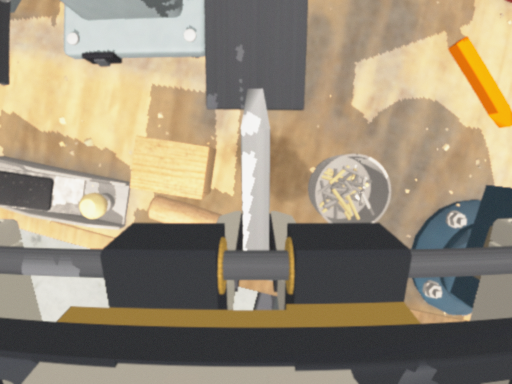

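The wrist view shows the bit held with its nose at about (257,91), square to the rest. The rest's front corners are at (206,109) and (306,109), with its sides running to (206,0) and (308,0).

```bash
python3 - <<'E'
from h import *
g=np.load("g.npy"); m=dict(np.load("w2.npz"))
print(proj(m,g2w(g,[restp(-.0375,.035),restp(-.0375,-.035)])).round(1))
o=np.array([-.11+.0257,0,.0389-.0037])
print("nose top,tail",proj(m,g2w(g,[restp(*(o+[.055,0,.016])),restp(*(o+[.02,.008,.016])),restp(*(o+[.02,-.008,.016]))])).round(1))
im=cv2.imread("pics/w2.png").astype(int)
for y in (20,60,100): r=im[y,190:320].max(1); print(y,np.where(r<90)[0][[0,-1]]+190)
print("col",np.where(im[95:125,220].max(1)<90)[0]+95,np.where(im[95:125,295].max(1)<90)[0]+95)
y=130; print(im[y,230:285].min(1))
E
```

```text
[[206.3 108.6]
 [305.  108.5]]
nose top,tail [[255.6  89. ]
 [241.1 155.5]
 [270.2 155.5]]Traceback (most recent call last):
  File "<stdin>", line 7, in <module>
IndexError: index 0 is out of bounds for axis 0 with size 0
```

The calibration agrees to within 1 px, so I'll advance and lower.

Emit:
{"method": "arm_command", "body": {
  "deltas": [
    [[0.6,0.15,0,0,0,0],[0.6,0.15,0,0,0,0],[0.6,0.15,0,0,0,0],[0.6,0.15,0,0,0,0],[0.6,0.15,0,0,0,0],[0.6,0.15,0,0,0,0],[0.6,0.15,0,0,0,0],[0.6,0.15,0,0,0,0],[0.6,0.15,0,0,0,0],[0.4,0.15,0,0,0,0],[0,0,0,0,0,0]]
  ]
}}

```text
t: 8.83
tool_pos: [0.4284, 0.3124, 0.1357]
orientation: [-3.092, -0.388, -0.217]
force: [-0.4, -0.2, -2.7]
opening: 0.0156
gripper_force: 45.0
```

Emit:
{"method": "arm_command", "body": {
  "deltas": [
    [[0.05,0,-0.4,0,0,0],[0.05,0,-0.4,0,0,0],[0.05,0.0,-0.4,0,0,0],[0.05,0,-0.4,0,0,0],[0.05,0,-0.3,0,0,0],[0.05,0,-0.2,0,0,0],[0,0,0,0,0,0],[0,0,0,0,0,0]]
  ]
}}

```text
t: 9.5
tool_pos: [0.4305, 0.3121, 0.1145]
orientation: [-3.092, -0.388, -0.216]
force: [0.6, -0.2, -2.9]
opening: 0.0155
gripper_force: 45.0
```

```bash
python3 st.py
```

```text
t 9.5 tcp [0.4305 0.3121 0.1145] rest frame [-0.0508 -0.0005  0.0095] q [ 0.56 -0.11  1.93 -0.05  1.19  1.9 ]
rotvec vs rest deg [ 0.01  0.01 -0.02] tool x [0.96  0.245 0.139]
```

Emit:
{"method": "arm_command", "body": {
  "deltas": [
    [[0,0.1,-0.2,0,0,0],[0,0,-0.2,0,0,0],[0,0,-0.1,0,0,0],[0,0,0,0,0,0],[0,0,0,0,0,0]]
  ]
}}

```text
t: 9.92
tool_pos: [0.4305, 0.3131, 0.1095]
orientation: [-3.092, -0.388, -0.216]
force: [-0.1, -0.7, -2.7]
opening: 0.0157
gripper_force: 45.0
```

Emit:
{"method": "arm_command", "body": {
  "deltas": [
    [[0,0,-0.1,0,0,0],[0,0,0,0,0,0],[0,0,0,0,0,0]]
  ]
}}

```text
t: 10.17
tool_pos: [0.4307, 0.3133, 0.1088]
orientation: [-3.092, -0.388, -0.217]
force: [-0.5, 0.3, -1.8]
opening: 0.0155
gripper_force: 45.0
```

Emit:
{"method": "arm_command", "body": {
  "deltas": [
    [[0.2,0.05,0.03,0,0,0],[0.2,0.05,0.03,0,0,0],[0.2,0.05,0.03,0,0,0],[0.2,0.05,0.03,0,0,0],[0,0,0,0,0,0],[0,0,0,0,0,0]]
  ]
}}

```text
t: 10.67
tool_pos: [0.439, 0.3153, 0.11]
orientation: [-3.092, -0.388, -0.217]
force: [-0.2, 0.2, -1.7]
opening: 0.0151
gripper_force: 45.0
```

Emit:
{"method": "arm_command", "body": {
  "deltas": [
    [[0.1,0.02,0.01,0,0,0],[0,0,0,0,0,0],[0,0,0,0,0,0]]
  ]
}}

```text
t: 10.92
tool_pos: [0.4396, 0.3154, 0.11]
orientation: [-3.092, -0.388, -0.216]
force: [-1.6, -0.0, -0.6]
opening: 0.0154
gripper_force: 45.0
```

Emit:
{"method": "arm_command", "body": {
  "deltas": [
    [[0.1,0.02,0.01,0,0,0],[0,0,0,0,0,0],[0,0,0,0,0,0]]
  ]
}}

```text
t: 11.17
tool_pos: [0.4406, 0.3156, 0.1101]
orientation: [-3.092, -0.388, -0.216]
force: [-0.3, -0.2, -0.3]
opening: 0.0156
gripper_force: 45.0
```

```bash
python3 st.py
```

```text
t 11.1667 tcp [0.4406 0.3156 0.1101] rest frame [-0.0408  0.0004  0.0036] q [ 0.56 -0.08  1.91 -0.05  1.18  1.89]
rotvec vs rest deg [ 0.03 -0.01 -0.01] tool x [0.959 0.245 0.139]
```

Emit:
{"method": "arm_command", "body": {
  "deltas": [
    [[0.1,0.02,0.01,0,0,0],[0,0,0,0,0,0],[0,0,0,0,0,0]]
  ]
}}

```text
t: 11.42
tool_pos: [0.4416, 0.3158, 0.1103]
orientation: [-3.092, -0.388, -0.216]
force: [-3.3, -0.6, 1.6]
opening: 0.0151
gripper_force: 45.0
```

Emit:
{"method": "arm_command", "body": {
  "deltas": [
    [[0.1,0.02,0.01,0,0,0],[0,0,0,0,0,0],[0,0,0,0,0,0]]
  ]
}}

```text
t: 11.67
tool_pos: [0.4417, 0.3159, 0.1102]
orientation: [-3.092, -0.389, -0.213]
force: [-9.0, -2.2, 6.2]
opening: 0.0153
gripper_force: 45.0
```

The nose has touched the wheel. I'll back off the 1 mm of preload and release.

Emit:
{"method": "arm_command", "body": {
  "deltas": [
    [[-0.13,-0.03,-0.02,0,0,0],[0,0,0,0,0,0],[0,0,0,0,0,0]]
  ]
}}

```text
t: 11.92
tool_pos: [0.4414, 0.3157, 0.1102]
orientation: [-3.092, -0.388, -0.217]
force: [-2.6, -0.2, 1.8]
opening: 0.0155
gripper_force: 45.0
```

Emit:
{"method": "arm_command", "body": {
  "deltas": [
    [[0,0,0,0,0,0],[0,0,0,0,0,0],[0,0,0,0,0,0],[0,0,0,0,0,0],[0,0,0,0,0,0],[0,0,0,0,0,0]]
  ],
  "gripper": -0.3
}}

```text
t: 12.42
tool_pos: [0.4414, 0.3156, 0.11]
orientation: [-3.092, -0.388, -0.216]
force: [-0.1, -1.0, -0.3]
opening: 0.0327
gripper_force: 0.0
```

```bash
python3 st.py; python3 - <<'E'
from h import *
im=eyes.read_camera("wrist");np.savez("w3.npz",**eyes.camera_model("wrist")); cv2.imwrite("pics/w3.png",im)
cv2.imwrite("pics/w3c.png",cv2.resize(im[0:240,130:390],None,fx=2.4,fy=2.4,interpolation=cv2.INTER_CUBIC))
E
```

```text
t 12.4167 tcp [0.4414 0.3156 0.11  ] rest frame [-0.0401  0.0003  0.0034] q [ 0.56 -0.07  1.91 -0.05  1.18  1.89]
rotvec vs rest deg [ 0.02 -0.   -0.02] tool x [0.96  0.245 0.139]
```

View pics/w3c.png

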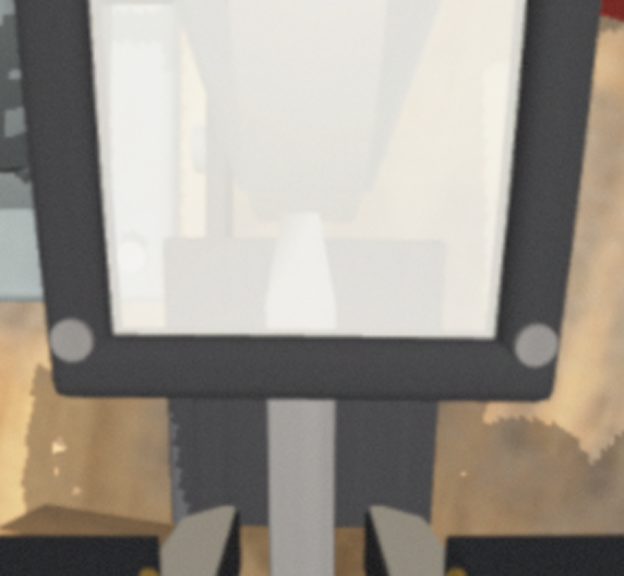

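The picture shows the bit let go, centred on the rest and square, with its nose at the wheel (crop (303,215)). The shield's free-edge corners are at crop (58,393) and (551,396). Next I'll refine the hinge position and work out the grasp and arc.

```bash
cat > arc.py <<'E'
from h import *
g=np.load("g.npy")
def pose(lift,d=.058,phi0=30,over=.009,hx=None):
    hx=g[3] if hx is None else hx
    P=shp(d,0,lift,hx); f=np.radians(phi0-lift); up=np.array([-np.sin(f),0,np.cos(f)])
    return g2w(g,P-over*up)[0], g2w([0,0,g[2]],up)[0]
E
python3 - <<'E'
from arc import *
m=dict(np.load("w3.npz")); C=lambda x,y:np.array([(x+.5)/2.4-.5+130,(y+.5)/2.4-.5])
print(C(58,393),C(551,396))
for hx in(-.045,-.04,-.035):print(hx,proj(m,g2w(g,[shp(.078,.032,hx=hx),shp(.078,-.032,hx=hx),shp(.078,.032,hx=hx,z=-.005),shp(.078,-.032,hx=hx,z=.005)])).round(1).tolist())
for l in range(0,46,5): print(l,pose(l)[0].round(4))
p,u=pose(0); print("pre",p+.06*u,u, "axis",g2w([0,0,g[2]],[0,1,0]))
E
```

```text
[153.875      163.45833333] [359.29166667 164.70833333]
-0.045 [[155.5, 178.2], [357.0, 178.0], [160.8, 181.0], [362.9, 174.8]]
-0.04 [[155.0, 162.4], [357.6, 162.2], [160.3, 166.0], [363.5, 158.1]]
-0.035 [[154.5, 146.4], [358.0, 146.2], [159.8, 151.0], [364.0, 141.2]]
0 [0.5041 0.3314 0.1922]
5 [0.5024 0.331  0.1968]
10 [0.501  0.3306 0.2015]
15 [0.5001 0.3304 0.2063]
20 [0.4996 0.3302 0.2112]
25 [0.4995 0.3302 0.2161]
30 [0.4998 0.3303 0.221 ]
35 [0.5005 0.3305 0.2259]
40 [0.5016 0.3307 0.2306]
45 [0.5031 0.3311 0.2353]
pre [0.47505205 0.32396659 0.24415579] [-0.48443217 -0.12379608  0.8660254 ] axis [[-0.24759215  0.96886435  0.        ]]
```

Emit:
{"method": "arm_command", "body": {
  "deltas": [
    [[-0.05,0,0.3,0,0,0],[-0.1,0,0.6,0,0,0],[-0.2,0,0.8,0,0,0],[-0.2,-0.1,0.9,0,0,0],[-0.2,-0.1,0.9,0,0,0],[-1,-0.25,0.8,0,0,0],[-1.5,-0.4,0.5,0,0,0],[-1.5,-0.4,0.5,0,0,0],[-1.5,-0.4,0.5,0,0,0],[-1.5,-0.4,1,0,0,0],[-1.0,-0.2,2,0,0,0],[0,0,2,0,0,0]]
  ]
}}

```text
t: 13.47
tool_pos: [0.3518, 0.2926, 0.219]
orientation: [-3.092, -0.389, -0.215]
force: [-0.6, -0.1, 0.1]
opening: 0.0329
gripper_force: 0.0
```

Emit:
{"method": "arm_command", "body": {
  "deltas": [
    [[0.4,0.1,0.55,0.5,-1.94,0],[0.4,0.1,0.55,0.5,-1.94,0],[0.4,0.1,0.55,0.5,-1.94,0],[0.4,0.1,0.55,0.5,-1.94,0],[0.4,0.1,0.55,0.5,-1.94,0],[0.4,0.1,0.55,0.5,-1.94,0],[0.4,0.1,0.55,0.5,-1.94,0],[0.4,0.1,0.55,0.5,-1.94,0],[0.4,0.1,0.55,0.5,-1.94,0],[0.4,0.1,0.55,0.5,-1.94,0],[0.4,0.1,0.55,0.5,-1.94,0],[0,0,0,0,0,0]]
  ],
  "gripper": 1
}}

```text
t: 14.47
tool_pos: [0.398, 0.3044, 0.2794]
orientation: [-2.947, -0.371, -0.797]
force: [0.2, 0.2, 0.8]
opening: 0.0931
gripper_force: 0.0
```

```bash
cat > sh.py <<'E'
from arc import *
import sys
s=monitor.read_state(); M=R.from_rotvec(s["orientation"]).as_matrix(); p,u=pose(float(sys.argv[1]))
b=float(sys.argv[2]); T=p+b*u; c,si=np.cos(g[2]),np.sin(g[2]); Z=-u; Y=np.array([si,-c,0]); Rt=np.c_[np.cross(Y,Z),Y,Z]
print(s["t"],s["q"].round(2),"shift cm",(100*(T-s["tool_pos"])).round(2),"turn deg",np.degrees(R.from_matrix(Rt@M.T).as_rotvec()).round(2))
E
python3 sh.py 0 0.06; python3 sh.py 0 0
```

```text
14.4667 [ 0.72 -0.66  2.13 -0.25  1.2   2.08] shift cm [ 7.7   1.95 -3.52] turn deg [-0.15  0.24 -0.03]
14.4667 [ 0.72 -0.66  2.13 -0.25  1.2   2.08] shift cm [10.61  2.7  -8.72] turn deg [-0.15  0.24 -0.03]
```

Emit:
{"method": "arm_command", "body": {
  "deltas": [
    [[1.0,0.25,0,0,0,0],[1.0,0.25,0,0,0,0],[1.0,0.25,-0.3,0,0,0],[1.0,0.25,-0.4,0,0,0],[1.0,0.25,-0.5,0,0,0],[1.0,0.25,-0.6,0,0,0],[0.9,0.25,-0.8,0,0,0],[0.8,0.2,-0.9,0,0,0],[0,0,0,0,0,0],[0,0,0,0,0,0]]
  ]
}}

```text
t: 15.3
tool_pos: [0.4744, 0.3232, 0.2424]
orientation: [-2.951, -0.37, -0.788]
force: [0.6, -0.3, -0.4]
opening: 0.0927
gripper_force: 0.0
```

```bash
python3 sh.py 0 0; python3 - <<'E'
from arc import *
im=eyes.read_camera("wrist");m=eyes.camera_model("wrist");cv2.imwrite("pics/w4.png",im)
print(proj(m,g2w(g,[shp(.078,.032),shp(.078,-.032),shp(.006,.032),shp(.006,-.032),shp(.058,0)])).round(0).tolist())
E
```

```text
15.3 [ 0.63 -0.42  2.04 -0.22  1.05  2.01] shift cm [ 2.97  0.82 -5.02] turn deg [ 0.   -0.09  0.03]
[[216.0, 225.0], [295.0, 225.0], [216.0, 136.0], [295.0, 136.0], [255.0, 200.0]]
```

View pics/w4.png

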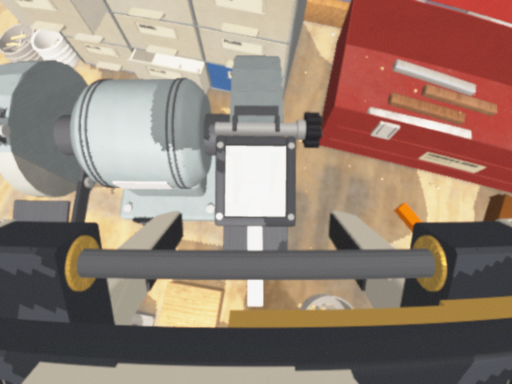

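The shield sits exactly where predicted, centred between the fingers, and the bit is still in place. I'll descend.

Emit:
{"method": "arm_command", "body": {
  "deltas": [
    [[0.3,0.08,-0.5,0,0,0],[0.3,0.08,-0.5,0,0,0],[0.3,0.08,-0.5,0,0,0],[0.3,0.08,-0.5,0,0,0],[0.3,0.08,-0.5,0,0,0],[0.3,0.08,-0.5,0,0,0],[0.3,0.08,-0.5,0,0,0],[0.3,0.08,-0.5,0,0,0],[0.3,0.08,-0.5,0,0,0],[0.3,0.08,-0.5,0,0,0],[0,0,0,0,0,0],[0,0,0,0,0,0]]
  ]
}}

```text
t: 16.35
tool_pos: [0.5047, 0.3315, 0.1928]
orientation: [-2.95, -0.37, -0.79]
force: [0.0, -0.3, -0.6]
opening: 0.093
gripper_force: 0.0
```

```bash
python3 sh.py 0 0
```

```text
16.35 [ 0.6  -0.3   2.04 -0.22  0.92  2.01] shift cm [-0.06 -0.01 -0.07] turn deg [-0.04 -0.03  0.01]
```

Emit:
{"method": "arm_command", "body": {
  "deltas": [
    [[0,0,0,0,0,0],[0,0,0,0,0,0],[0,0,0,0,0,0],[0,0,0,0,0,0],[0,0,0,0,0,0],[0,0,0,0,0,0],[0,0,0,0,0,0]]
  ],
  "gripper": -1,
  "squeeze": 25
}}

```text
t: 16.93
tool_pos: [0.5049, 0.3315, 0.1939]
orientation: [-2.949, -0.37, -0.792]
force: [-0.7, -2.1, 2.7]
opening: 0.0633
gripper_force: 25.0
```

```bash
python3 sh.py 0 0;python3 sh.py 15 0;python3 sh.py 30 0;python3 sh.py 45 0
```

```text
16.9333 [ 0.6  -0.3   2.03 -0.22  0.92  2.01] shift cm [-0.08 -0.01 -0.17] turn deg [-0.07  0.05  0.01]
16.9333 [ 0.6  -0.3   2.03 -0.22  0.92  2.01] shift cm [-0.48 -0.11  1.24] turn deg [-3.78 14.58  0.02]
16.9333 [ 0.6  -0.3   2.03 -0.22  0.92  2.01] shift cm [-0.52 -0.12  2.71] turn deg [-7.500e+00  2.911e+01  2.000e-02]
16.9333 [ 0.6  -0.3   2.03 -0.22  0.92  2.01] shift cm [-0.18 -0.04  4.14] turn deg [-1.121e+01  4.365e+01  3.000e-02]
```

Emit:
{"method": "arm_command", "body": {
  "deltas": [
    [[-0.09,-0.02,0.23,-0.62,2.42,0],[-0.08,-0.02,0.23,-0.62,2.42,0],[-0.07,-0.02,0.23,-0.62,2.42,0],[-0.07,-0.02,0.24,-0.62,2.42,0],[-0.05,-0.01,0.24,-0.62,2.42,0],[-0.04,-0.01,0.24,-0.62,2.42,0],[0,0,0,0,0,0]]
  ]
}}

```text
t: 17.52
tool_pos: [0.5012, 0.3306, 0.2078]
orientation: [-3.058, -0.383, -0.399]
force: [-1.0, -0.9, -1.9]
opening: 0.0637
gripper_force: 25.0
```

```bash
python3 sh.py 15 0
```

```text
17.5167 [ 0.54 -0.1   1.77 -0.08  1.23  1.88] shift cm [-0.11 -0.02 -0.15] turn deg [-0.05 -0.12  0.07]
```

Tracking is good, with low forces.

Emit:
{"method": "arm_command", "body": {
  "deltas": [
    [[-0.03,-0.01,0.24,-0.62,2.42,0],[-0.02,-0.01,0.24,-0.62,2.42,0],[-0.01,0,0.24,-0.62,2.42,0],[0,0,0.24,-0.62,2.42,0],[0.01,0,0.24,-0.62,2.42,0],[0.02,0.01,0.24,-0.62,2.42,0],[0.03,0.01,0.24,-0.62,2.42,0],[0.04,0.01,0.24,-0.62,2.42,0],[0.05,0.01,0.23,-0.62,2.42,0],[0.06,0.01,0.23,-0.62,2.42,0],[0,0,0,0,0,0]]
  ]
}}

```text
t: 18.43
tool_pos: [0.5027, 0.3309, 0.2304]
orientation: [3.084, 0.385, -0.272]
force: [-1.7, -1.3, 1.1]
opening: 0.0636
gripper_force: 25.0
```

```bash
python3 sh.py 40 0; python3 sh.py 45 0
```

```text
18.4333 [0.47 0.3  1.28 0.04 1.73 1.8 ] shift cm [-0.11 -0.01  0.03] turn deg [-0.   -0.07  0.1 ]
18.4333 [0.47 0.3  1.28 0.04 1.73 1.8 ] shift cm [0.05 0.03 0.5 ] turn deg [-1.24  4.78  0.1 ]
```

Emit:
{"method": "arm_command", "body": {
  "deltas": [
    [[0.01,0.01,0.2,-0.42,1.6,0],[0.02,0.01,0.2,-0.42,1.6,0],[0.02,0.01,0.1,-0.42,1.6,0],[0,0,0,0,0,0],[0,0,0,0,0,0],[0,0,0,0,0,0],[0,0,0,0,0,0],[0,0,0,0,0,0]]
  ]
}}

```text
t: 19.1
tool_pos: [0.5042, 0.3312, 0.2351]
orientation: [3.061, 0.382, -0.392]
force: [8.8, 0.5, -6.1]
opening: 0.0637
gripper_force: 25.0
```

```bash
python3 sh.py 45 0; python3 - <<'E'
from arc import *
tiles=[]
for n,(a,b,c,d) in (("scene",(150,275,140,300)),("top",(130,230,160,290)),("wrist",(0,384,0,512))):
    im=eyes.read_camera(n);m=eyes.camera_model(n);cv2.imwrite(f"pics/{n}5.png",im)
    im=cv2.resize(im,None,fx=4,fy=4,interpolation=cv2.INTER_CUBIC)
    for l,col in((45,(0,255,0)),(39,(0,0,255))):
        q=((proj(m,g2w(g,[shp(.006,.032,l),shp(.078,.032,l),shp(.078,-.032,l),shp(.006,-.032,l)]))+.5)*4).astype(int)
        cv2.polylines(im,[q],True,col,1)
    t=im[a*4:b*4,c*4:d*4]; tiles.append(cv2.resize(t,(400,300)))
cv2.imwrite("pics/end.png",np.vstack([np.hstack(tiles[:2]),np.hstack([tiles[2],tiles[2]*0])]))
E
```

```text
19.1 [0.46 0.38 1.18 0.05 1.82 1.79] shift cm [-0.11 -0.01  0.02] turn deg [-0.04  0.4   0.11]
```

View pics/end.png

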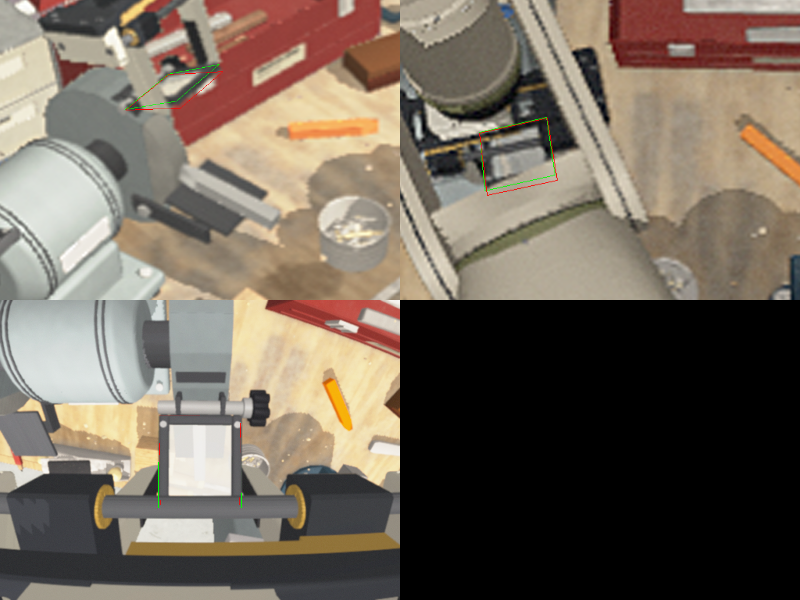

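The bottom-left and top-left tiles show the shield lying on the 45° outline, held by its rails, with the bit untouched on the rest at about (215,195). There is a 10 N pull along the shield, which I'll ease before handing in.

Emit:
{"method": "arm_command", "body": {
  "deltas": [
    [[0.04,0.01,-0.02,0,0,0],[0.04,0.01,-0.02,0,0,0],[0,0,0,0,0,0],[0,0,0,0,0,0],[0,0,0,0,0,0],[0,0,0,0,0,0],[0,0,0,0,0,0]]
  ]
}}

```text
t: 19.83
tool_pos: [0.5042, 0.3312, 0.2353]
orientation: [3.06, 0.382, -0.395]
force: [5.5, -0.3, -6.0]
opening: 0.0638
gripper_force: 25.0
```

```bash
python3 sh.py 45 0; python3 -c "
from plant import monitor as m
s=m.read_state();print(s['force'],s['gripper_force'],s['opening'],abs(s['dq']).max())"
```

```text
19.8333 [0.46 0.39 1.18 0.05 1.83 1.79] shift cm [-0.11 -0.01  0.  ] turn deg [-0.01  0.27  0.09]
[ 5.53850955 -0.31291638 -5.95827107] 25.041648745536804 0.06380801091822484 0.0017605910694453164
```

```bash
python3 -c "
from plant import ticket
print(ticket.close_job())"
```

```text
the job is handed in; nothing more can be done
None
```

I handed the job in at about 20 s. The bit lies released and square on the right-hand rest with its nose at the wheel, and the gripper is holding the right-hand shield steady at about 45°; I judged that angle from the gripper position (within about 2°) and have no verdict back.

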